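# Make up two candle gift kits

## Task

Make up the two gift kits from the stock in the row behind the trays: the tray with three compartments gets one brass cup in its widest compartment and one tea light in each of the two small ones; the tray with two compartments gets the matchbox lying flat, label up, in the long compartment and the other brass cup in the short one. Everything stands upright or lies flat on the tray floor inside its own compartment, and the counter bell standing in the row stays where it is.

Things in the scene. Friction and masses are not known exactly. Their poses are not given: they have to be found in the camera images.
- tray_three: Fixed dark wood gift tray, grey felt floor, 104 (its x) x 215 (its y) x 12 mm high; walls 5 mm thick, felt 4 mm above the underside, so walls stand 8 mm above it. Origin: centre of underside; y within 0.15 rad of world y; left or right at random. Compartments along y, each 94 mm in x, centred at x = 0: widest (cup) 85 mm in y, centre y = +60 mm; two small (tea lights) 55 mm, centres y = -15 and -75 mm.
- tray_two: Fixed dark wood gift tray, grey felt floor, 104 (its x) x 215 (its y) x 12 mm high; walls 5 mm thick, felt 4 mm above the underside, so walls stand 8 mm above it. Origin: centre of underside; y within 0.15 rad of world y; left or right at random. Compartments along y, each 94 mm in x, centred at x = 0: long (matchbox, long side along y) 130 mm in y, centre y = +37.5 mm; short (cup) 70 mm, centre y = -67.5 mm.
- cup_a: Brass tea-light cup, open at the top, tapering: 63 mm across the rim, about 45 mm across the foot, 46 mm high, 0.13 kg, loose, upright. Origin: centre of the underside; z up. Its twin is the other cup; either may go in either kit.
- cup_b: Brass tea-light cup, open at the top, tapering: 63 mm across the rim, about 45 mm across the foot, 46 mm high, 0.13 kg, loose, upright. Origin: centre of the underside; z up. Its twin is the other cup; either may go in either kit.
- tealight_a: Tea light in a thin silver metal cup with beige wax, 38 mm diameter, metal cup 15 mm high (wick reaches 18 mm), 15 g, loose, upright. Origin: centre of the underside; z up. Its twin is the other tea light; they are interchangeable.
- tealight_b: Tea light in a thin silver metal cup with beige wax, 38 mm diameter, metal cup 15 mm high (wick reaches 18 mm), 15 g, loose, upright. Origin: centre of the underside; z up. Its twin is the other tea light; they are interchangeable.
- matchbox: Large closed matchbox, red-brown, 62 (its x) x 110 (its y) x 22 mm high, 35 g, loose, flat, drawer fixed shut. Origin: centre of underside; z up; y starts within 0.2 rad of world y. Hold it across the 62 mm width by the upper half, so that the fingers stay above the tray walls.
- bell: Counter bell, brass dome on a black foot, 71 mm diameter, 62 mm high, 0.24 kg, loose: a bystander, leave it. Origin: centre of underside. Bell and the five stock things stand in a row along world y in random order, 120 mm apart; gaps between neighbours can be under 10 mm, but before and behind each (world x) there is room for a finger.

How it is judged:
By the outcome, as a careful person would: the job done as asked, in the order asked, and still so for the second after the job is handed in, with the robot touching nothing.
It also fails if it takes over 115 s, if anything falls off the work surface, if the arm or the gripper's body presses on something with over 40 N, if the wrist force passes 120 N, or if a joint passes its speed limit or range.

## Robot

A 6-joint arm with a two-finger parallel gripper is mounted at the origin on a cart in front of the work surface, level with it; the furniture and walls round the work are solid. World frame = base frame: x ahead of the robot, y to its left, z up, the work surface at z = 0. Lengths are in m, angles in degrees, forces in N, time in s.
With the tool pointing down it reaches from about 0.275 to 0.725 m from the base axis. Payload 15.9 kg.
Tool frame: the origin (TCP) lies on the centre line of the jaws, within the pads' length; the fingertips stand ctrl.tip_reach ahead of it and the grasp point (between the pads) lies 3 mm ahead of it (ctrl.tip_reach is the distance from the TCP to the fingertips, in m); z points along the fingers, y is the direction in which the jaws open and shut (so a half turn about z gives the same grasp; the last joint's range is limited). The gripper opens to 85 mm and grips with 20 to 120 N. Pads are 22 mm wide; open, the fingers measure 114 mm over their backs; the gripper's body (76 mm by 85 mm) begins 54 mm behind the grasp point. The pads swing forward as they close: fully open they stand 13 mm farther back than shut.
Start: joints at [75.229, 12.198, -1.971, 75.831, 0, 90], TCP at [0.127, 0.483, 0.216] pointing down, gripper open.
Joint ranges: [-170.91, 170.91], [-42.67, 98.43], [-65.05, 77.54], [-120.47, 116.71], [-90, 82.35], [-180, 180]. Speed limits (degrees/s): [108.29, 108.29, 136.94, 147.25, 180, 180].

## Interface

Orientations are given as [roll, pitch, yaw] about the fixed x, y, z axes, in that order (R = Rz(yaw) Ry(pitch) Rx(roll)).
In Python, from station import ctrl gives the robot as it stands.
- The arm moves only by the tool send_rows, never from a script. Its argument "deltas" is a list of rows, each a list of 7 numbers: the opening, from 0 (shut) to 1 (fully open), then the shift along the world's x, y, z in cm, then the turn, a rotation vector about the world's x, y, z in rad. A call has 1 to 12 rows; each row shifts and turns the commanded pose from where the row before left it; what a row does not reach is not made up. A row lasts 1/12 s, in which the tool goes at most 41.7 mm and 7.16 degrees, less where a joint would pass 70% of its speed; a pose out of reach is approached as far as the arm can. A call with a gripper value outside its range is refused whole. The fingers move at their own pace and stop on an object; the grip force is fixed at half the most. Time passes only in rows, so rows that do not move let the fingers close. It gives the time, the measured TCP pose, the force and the opening at its end, in the units of the state.
- ctrl.sense(): the state, without advancing time (a new reading comes with each control period).
- ctrl.read_camera(name): name is "side" or "top"; returns (picture, depth): 384x512x3 uint8, red, green, blue; 384x512 float32, m along the optical axis (not along the pixel's ray), 0 where there is no reading.
- ctrl.get_calibration(name): a dict with "vfov" (degrees; the focal length in pixels is half the picture's height over the tangent of half this angle, whatever the lens; pixels are square), "cx", "cy" (the principal point, pixels), "k1" (the pictures are not rectified: a ray, as slopes to the right and down, at radius r is drawn at 1 + k1 r^2 times it, then the intrinsics apply), "view" (4x4, takes a point from world to camera coordinates). Camera axes: x right, y up, looking along -z (the intrinsics and any distortion apply to the point x, -y, -z); pixel columns grow to the right and rows downward; lengths in m; the calibration is good to about 2 mm. A picture is of the moment at which its call begins. get_calibration takes no time and is no camera call.
- ctrl.hand_in(): hands the job in, once; it reports no verdict.
The state is a dict: "time": time; "qpos": joint angles; "joint_velocities": joint speeds; "tau": joint torques, N m; "ee_pos": TCP position; "orientation": TCP orientation; "wrist_force": force on the tool from outside, world axes, zero at the start; "ft_torque": the same for the moment, N m; "width": finger opening in m.
Only numpy, scipy, OpenCV 4.12 (cv2) and the standard library are available. Lean on these libraries where they do the work, as an engineer would, in place of code of your own. Each camera call takes 0.05 s, during which the arm holds its last target.

## Working session

There is one attempt and no reset: what is moved stays moved. The work goes in short steps, Python scripts to look and compute and a tool call to move; the robot and the scene stay as the last step left them, time stands still between calls to the robot, and variables do not carry over. Pictures are saved under pics/ and viewed, and the job is handed in when it is done.

Besides the shell and the picture viewer there is one more tool, called by a JSON object that holds its "op" and its "data", one argument or row to a line. send_rows: Moves the arm, as the interface text tells. Its arguments: {"type":"object","properties":{"deltas":{"type":"array"}},"required":["deltas"]}

```bash
mkdir -p pics; ls
python3 - <<'E'
from station import ctrl
import cv2,numpy as np
print(ctrl.sense(), ctrl.tip_reach)
for n in("top","side"):
    p,d=ctrl.read_camera(n); c=ctrl.get_calibration(n); print(n,c)
    cv2.imwrite(f"pics/{n}0.png",p[...,::-1]); np.savez(f"pics/{n}0.npz",p=p,d=d)
E
```

```text
pics
{'time': 0.0, 'qpos': array([ 7.52307338e+01,  1.22238080e+01, -2.00625678e+00,  7.58289787e+01,
        1.32089791e-03,  9.00016569e+01]), 'joint_velocities': array([-0.02220282,  0.00065932, -0.07402388,  0.03583392,  0.03211777,
       -0.01247531]), 'tau': array([ 2.01189294e-03, -6.86158204e+01,  4.87119770e+01,  1.75230636e-02,
        2.37922341e-04,  1.55274812e-06]), 'ee_pos': array([0.12737462, 0.4831727 , 0.21583857]), 'orientation': array([-1.79940956e+02, -1.31918976e-03,  1.65229076e+02]), 'wrist_force': array([0.03164888, 0.21016914, 0.76501801]), 'ft_torque': array([ 0.0151183 ,  0.00227612, -0.0110974 ]), 'width': 0.08553029122719503} 0.022
top {'vfov': 48.553003033862595, 'cx': 255.7444348932029, 'cy': 197.53016425078468, 'k1': -0.11418913121964999, 'view': array([[-1.17576654e-03, -9.99958782e-01,  9.00290873e-03,
        -5.56236617e-03],
       [ 9.83512894e-01,  4.71700472e-04,  1.80837397e-01,
        -5.50025708e-01],
       [-1.80834190e-01,  9.06709938e-03,  9.83471801e-01,
        -9.51546126e-01],
       [ 0.00000000e+00,  0.00000000e+00,  0.00000000e+00,
         1.00000000e+00]])}
side {'vfov': 50.870114096730525, 'cx': 253.49010132611934, 'cy': 191.49868619113673, 'k1': -0.06829899426240967, 'view': array([[-0.98811007, -0.15371734,  0.00307726,  0.53590363],
       [ 0.07409097, -0.45853551,  0.88558213, -0.0917527 ],
       [-0.1347183 ,  0.87528062,  0.46447262, -1.03776066],
       [ 0.        ,  0.        ,  0.        ,  1.        ]])}
```

View pics/top0.png

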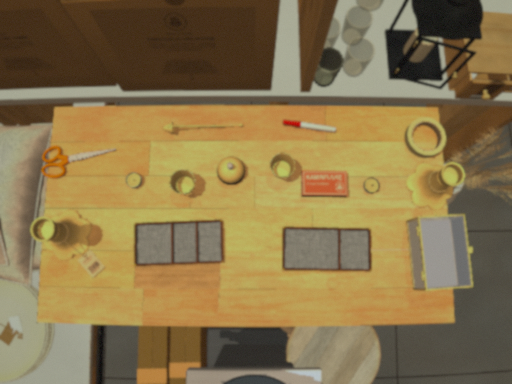

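View pics/side0.png

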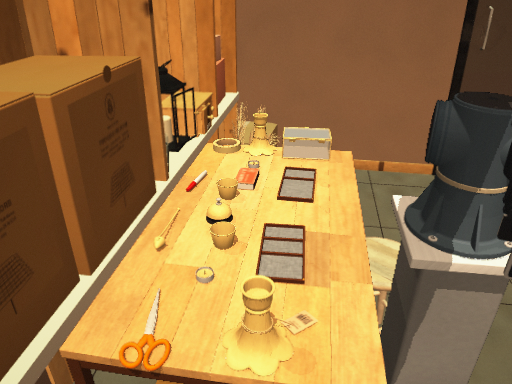

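```bash
cat > h.py <<'E'
import cv2,numpy as np
from station import ctrl
def cam(n):
    c=ctrl.get_calibration(n); f=192/np.tan(np.radians(c['vfov']/2))
    return np.array([[f,0,c['cx']],[0,f,c['cy']],[0,0,1.]]),np.array([c['k1'],0,0,0.]),np.diag([1,-1,-1,1.])@c['view']
def proj(n,P):
    K,D,V=cam(n); P=np.asarray(P,float).reshape(-1,3)
    return cv2.projectPoints(P,cv2.Rodrigues(V[:3,:3])[0],V[:3,3],K,D)[0].reshape(-1,2)
def cloud(n,d):
    K,D,V=cam(n); u,v=np.meshgrid(np.arange(512.),np.arange(384.))
    s=cv2.undistortPoints(np.stack([u,v],-1).reshape(-1,1,2),K,D).reshape(384,512,2)
    C=np.dstack([s*d[...,None],d]); return (C-V[:3,3])@V[:3,:3]
def plane(n,uv,z):
    K,D,V=cam(n); s=cv2.undistortPoints(np.asarray(uv,float).reshape(-1,1,2),K,D).reshape(-1,2)
    r=np.c_[s,np.ones(len(s))]@V[:3,:3]; o=-V[:3,:3].T@V[:3,3]
    return o+r*((z-o[2])/r[:,2])[:,None]
def ortho(n,p,z,x0,x1,y0,y1,s=1000):
    # rows: x decreasing, cols: y decreasing
    X=np.arange(x1,x0,-1/s);Y=np.arange(y1,y0,-1/s)
    yy,xx=np.meshgrid(Y,X); q=proj(n,np.c_[xx.ravel(),yy.ravel(),np.full(xx.size,z)]).astype(np.float32)
    return cv2.remap(p,q[:,0].reshape(xx.shape),q[:,1].reshape(xx.shape),cv2.INTER_CUBIC)
E
python3 - <<'E'
from h import *
a=np.load('pics/top0.npz');p,d=a['p'],a['d']
C=cloud('top',d)
for nm,(u,v),w in [('tlA',(134,180),14),('cupL',(183,182),24),('bell',(231,170),24),('cupR',(283,166),24),('mb',(325,183),30),('tlB',(372,185),14)]:
    Q=C[v-w:v+w,u-w:u+w].reshape(-1,3); dd=d[v-w:v+w,u-w:u+w].ravel(); Q=Q[dd>0]
    for zt in((.008,) if nm in('tlA','tlB','mb') else (.015,.036)):
        R=Q[(Q[:,2]>zt)]; 
        if len(R)<5: print(nm,'none');continue
        print(nm,zt,len(R),'mean',R.mean(0).round(4),'mid',((R.max(0)+R.min(0))/2).round(4),'ext',np.ptp(R,0).round(4),'zmax',R[:,2].max().round(4))
print('table z',np.median(C[290:310,100:400,2]))
o=ortho('top',p,0.012,.22,.42,-.35,.42);cv2.imwrite('pics/o_tray.png',o[...,::-1]);print(o.shape)
o=ortho('top',p,0.046,.40,.6,-.35,.42);cv2.imwrite('pics/o_row.png',o[...,::-1])
# tray corners
hsv=cv2.cvtColor(p,cv2.COLOR_RGB2HSV)
m=((hsv[...,2]<125)|(hsv[...,1]<60)).astype(np.uint8); m[:215]=0;m[275:]=0;m[:,:120]=0;m[:,385:]=0
cs,_=cv2.findContours(m,cv2.RETR_EXTERNAL,cv2.CHAIN_APPROX_NONE)
for c in cs:
    if cv2.contourArea(c)<1000: continue
    P=plane('top',c.reshape(-1,2),.012)[:,:2]*1000
    print('tray',cv2.minAreaRect(P.astype(np.float32)))
m=((hsv[...,0]<8)|(hsv[...,0]>172))&(hsv[...,1]>150)
m=m.astype(np.uint8);mm=m*0;mm[160:205,290:355]=m[160:205,290:355]
P=plane('top',np.argwhere(mm)[:,::-1],.022)[:,:2]*1000
print('mb',cv2.minAreaRect(P.astype(np.float32)),mm.sum())
E
```

```text
tlA 0.008 182 mean [0.603  0.2979 0.0121] mid [0.6024 0.2984 0.0139] ext [0.0382 0.0384 0.0117] zmax 0.0198
cupL 0.015 252 mean [0.5983 0.1763 0.0353] mid [0.5907 0.1701 0.0331] ext [0.0598 0.0584 0.0361] zmax 0.0512
cupL 0.036 128 mean [0.5966 0.1737 0.0437] mid [0.5907 0.1701 0.0436] ext [0.0598 0.0584 0.0151] zmax 0.0512
bell 0.015 567 mean [0.6223 0.056  0.0364] mid [0.6262 0.0572 0.0401] ext [0.0641 0.0643 0.0498] zmax 0.065
bell 0.036 319 mean [0.6253 0.0564 0.0424] mid [0.6251 0.0575 0.0505] ext [0.0499 0.0509 0.0289] zmax 0.065
cupR 0.015 338 mean [ 0.6291 -0.0874  0.0322] mid [ 0.6179 -0.0848  0.0328] ext [0.0855 0.0896 0.0352] zmax 0.0504
cupR 0.036 129 mean [ 0.6387 -0.0714  0.0437] mid [ 0.6306 -0.0691  0.0432] ext [0.0601 0.0582 0.0143] zmax 0.0504
mb 0.008 1175 mean [ 0.591  -0.1728  0.0231] mid [ 0.5923 -0.1732  0.0191] ext [0.0642 0.1119 0.0221] zmax 0.0302
tlB 0.008 182 mean [ 0.5898 -0.2927  0.0118] mid [ 0.5891 -0.2922  0.0136] ext [0.0383 0.0399 0.0109] zmax 0.019
table z 0.0005882499659242082
(200, 770, 3)
tray ((432.18408203125, -177.0185546875), (212.4930572509
[... 232 characters left out ...]
ile "h.py", line 14, in plane
    K,D,V=cam(n); s=cv2.undistortPoints(np.asarray(uv,float).reshape(-1,1,2),K,D).reshape(-1,2)
                    ~~~~~~~~~~~~~~~~~~~^^^^^^^^^^^^^^^^^^^^^^^^^^^^^^^^^^^^^^^^^^
cv2.error: OpenCV(4.12.0) /io/opencv/modules/calib3d/src/undistort.dispatch.cpp:347: error: (-215:Assertion failed) CV_IS_MAT(_src) && CV_IS_MAT(_dst) && (_src->rows == 1 || _src->cols == 1) && (_dst->rows == 1 || _dst->cols == 1) && _src->cols + _src->rows - 1 == _dst->rows + _dst->cols - 1 && (CV_MAT_TYPE(_src->type) == CV_32FC2 || CV_MAT_TYPE(_src->type) == CV_64FC2) && (CV_MAT_TYPE(_dst->type) == CV_32FC2 || CV_MAT_TYPE(_dst->type) == CV_64FC2) in function 'cvUndistortPointsInternal'
```

```bash
ls pics
```

```text
o_row.png
o_tray.png
side0.npz
side0.png
top0.npz
top0.png
```

View pics/o_tray.png

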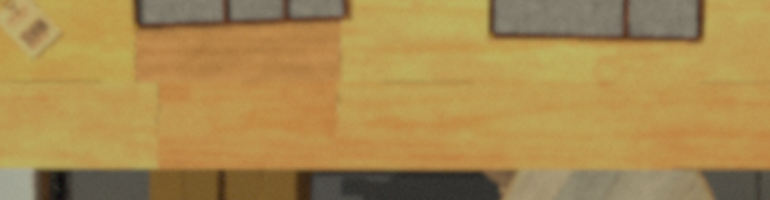

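View pics/o_row.png

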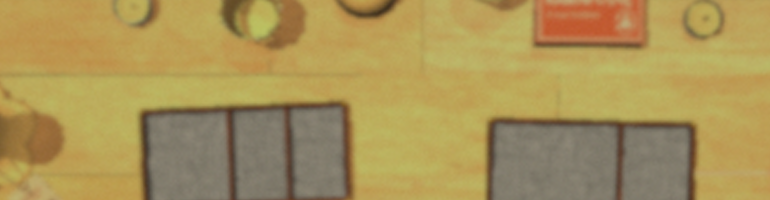

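Run:
```python
from h import *
from scipy.optimize import least_squares
a=np.load('pics/top0.npz');p,d=a['p'],a['d'];C=cloud('top',d)
hsv=cv2.cvtColor(p,cv2.COLOR_RGB2HSV)
print(hsv[183,310:345:8], p[183,310:345:8])
# rim circle fits via depth band
for nm,g in[('cupL',(.591,.170)),('cupR',(.6306,-.069))]:
    m=(np.hypot(C[...,0]-g[0],C[...,1]-g[1])<.04)&(C[...,2]>.040)
    Q=C[m]; q=Q[:,:2]
    f=least_squares(lambda t:np.hypot(*(q-t[:2]).T)-.030,[*g],loss='soft_l1',f_scale=.002)
    print(nm,f.x.round(4),len(q),np.abs(f.fun).mean())
m=(np.abs(C[...,0]-.592)<.05)&(np.abs(C[...,1]+.173)<.075)&(C[...,2]>.015)
print('mb depth rect',cv2.minAreaRect((C[m][:,:2]*1000).astype(np.float32)), np.median(C[m][:,2]))
T={'3':(.447,.180,2.57),'2':(.4322,-.177,-1.34)}
def rect(x,y,z,yaw,hx,hy):
    c,s=np.cos(yaw),np.sin(yaw); return [(x+c*u-s*v,y+s*u+c*v,z) for u,v in((-hx,-hy),(hx,-hy),(hx,hy),(-hx,hy))]
def circ(x,y,z,r): t=np.linspace(0,6.28,40);return np.c_[x+r*np.cos(t),y+r*np.sin(t),t*0+z]
shapes=[]
for k,(x,y,w) in T.items(): shapes.append(rect(x,y,.012,np.radians(w),.052,.1075))
shapes.append(rect(.5915,-.173,.022,0,.031,.055))
for x,y in((.5907,.1701),(.6306,-.0691)): shapes+= [circ(x,y,.046,.0315),circ(x,y,0,.0225)]
for x,y in((.6024,.2984),(.5891,-.2922)): shapes+=[circ(x,y,.015,.019),circ(x,y,0,.019)]
for n in('top','side'):
    im=np.load(f'pics/{n}0.npz')['p'][...,::-1]; S=4
    im=cv2.resize(im,None,fx=S,fy=S,interpolation=cv2.INTER_CUBIC)
    for s in shapes: cv2.polylines(im,[((proj(n,s)+.5)*S).astype(int)],True,(255,0,255),1)
    cv2.imwrite(f'pics/ov_{n}.png',im)
    if n=='top': cv2.imwrite('pics/ov_t1.png',im[560:1120,480:1000]);cv2.imwrite('pics/ov_t2.png',im[560:1120,1000:1560])
    else: cv2.imwrite('pics/ov_s1.png',im[600:1160,760:1320])
```

```text
[[ 11 159 193]
 [ 11 154 192]
 [ 12 152 191]
 [  9 185 192]
 [ 11 157 193]] [[193 115  73]
 [192 118  76]
 [191 121  77]
 [192  94  53]
 [193 116  74]]
cupL [0.5901 0.1698] 104 0.0011953157461863427
cupR [ 0.6302 -0.0688] 100 0.0008129604094469957
mb depth rect ((600.5072631835938, -163.6378936767578), (131.7860107421875, 79.11691284179688), 89.31403350830078) 0.023443897704053616
```

View pics/ov_t1.png

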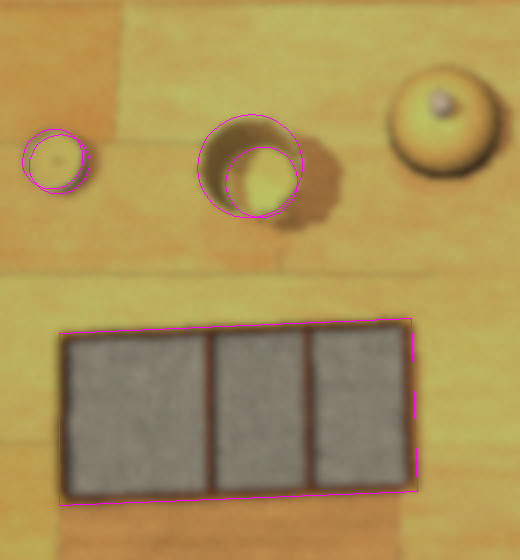

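View pics/ov_t2.png

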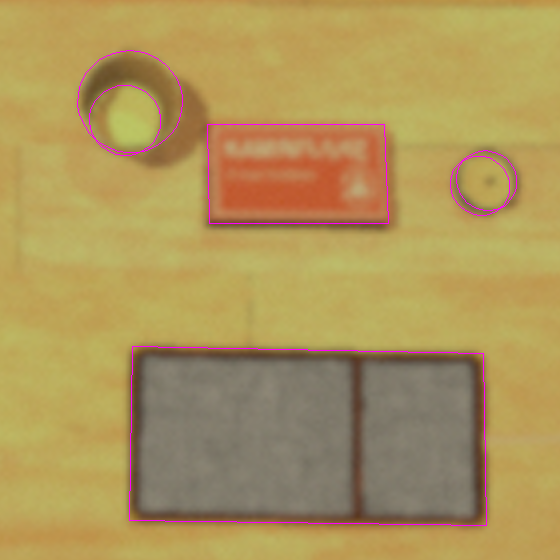

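View pics/ov_s1.png

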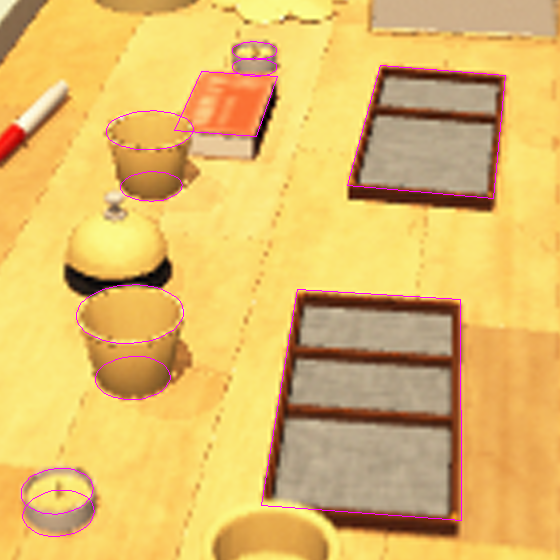

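{"op": "send_rows", "data": {
  "deltas": [
    [1,2.313,-1.566,-0.45,0,0,-0.0656],
    [1,2.313,-1.566,-0.45,0,0,-0.0656],
    [1,2.313,-1.566,-0.45,0,0,-0.0656],
    [1,2.313,-1.566,-0.45,0,0,-0.0656],
    [1,2.313,-1.566,-0.45,0,0,-0.0656],
    [1,2.313,-1.566,-0.45,0,0,-0.0656],
    [1,2.313,-1.566,-0.45,0,0,-0.0656],
    [1,2.313,-1.566,-0.45,0,0,-0.0656],
    [1,2.313,-1.566,-0.45,0,0,-0.0656],
    [1,2.313,-1.566,-0.45,0,0,-0.0656]
  ]
}}

```text
time: 0.93
ee_pos: [0.3597, 0.3258, 0.1709]
orientation: [-180.0, 0.0, 127.5]
wrist_force: [0.1, 0.1, 1.1]
width: 0.0853
```

{"op": "send_rows", "data": {
  "deltas": [
    [1,2.313,-1.566,-0.45,0,0,-0.0656],
    [1,2.313,-1.566,-0.45,0,0,-0.0656],
    [1,2.313,-1.566,-0.45,0,0,-0.0656],
    [1,2.313,-1.566,-0.45,0,0,-0.0656],
    [1,2.313,-1.566,-0.45,0,0,-0.0656],
    [1,2.313,-1.566,-0.45,0,0,-0.0656],
    [1,2.313,-1.566,-0.45,0,0,-0.0656],
    [1,2.313,-1.566,-0.45,0,0,-0.0656],
    [1,2.313,-1.566,-0.45,0,0,-0.0656],
    [1,2.313,-1.566,-0.45,0,0,-0.0656],
    [1,0,0,0,0,0,0],
    [1,0,0,0,0,0,0]
  ]
}}

```text
time: 1.93
ee_pos: [0.5904, 0.1692, 0.1252]
orientation: [-179.9, 0.0, 90.0]
wrist_force: [-0.4, 0.3, 0.4]
width: 0.0853
```

{"op": "send_rows", "data": {
  "deltas": [
    [1,0,0.05,-2.5,0,0,0],
    [1,0,0,-2.0,0,0,0],
    [1,0,0,0,0,0,0]
  ]
}}

```text
time: 2.18
ee_pos: [0.5873, 0.1708, 0.0778]
orientation: [-179.7, 0.1, 90.1]
wrist_force: [-1.4, 0.1, -0.6]
width: 0.0854
```

```bash
cat > snap.py <<'E'
import sys
from h import *
n,name,u0,u1,v0,v1,S=sys.argv[1],sys.argv[2],*map(int,sys.argv[3:8])
p,d=ctrl.read_camera(n); np.savez(f'pics/{name}.npz',p=p,d=d)
cv2.imwrite(f'pics/{name}.png',cv2.resize(p[v0:v1,u0:u1,::-1],None,fx=S,fy=S,interpolation=cv2.INTER_CUBIC))
E
python3 snap.py side s1 150 300 130 290 4;python3 snap.py top t1 100 300 100 250 4
```

```text
(no output)
```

View pics/s1.png

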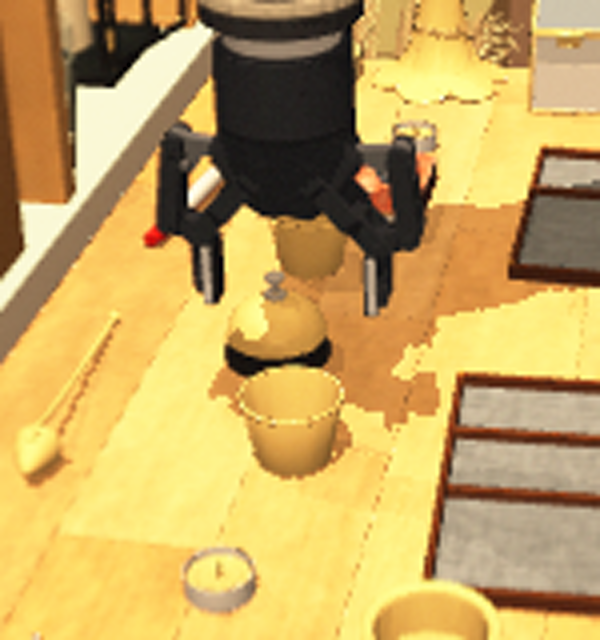

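View pics/t1.png

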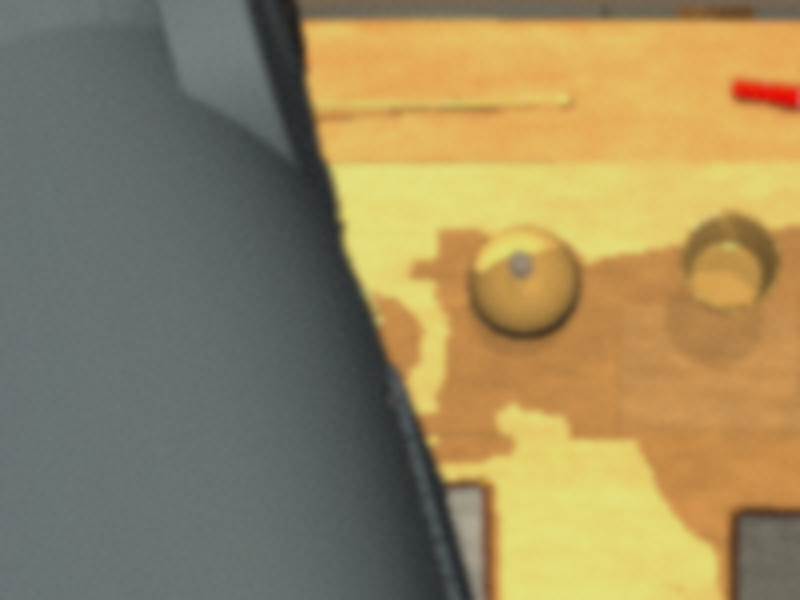

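Run:
```python
from h import *
s=ctrl.sense();print(s['ee_pos'],s['orientation'])
x,y,z=s['ee_pos']
for dz in(0,.009,.016,.022): print(dz,(proj('side',[(x+.043,y,z-dz),(x-.043,y,z-dz)])-[150,130])*4)
```

```text
[0.58914323 0.17116847 0.0815479 ] [-1.79929492e+02  1.22203628e-02  9.01236377e+01]
0 [[216.00707281 334.26874881]
 [361.86523448 346.59279865]]
0.009 [[216.85176322 347.55416173]
 [362.05565153 359.99841049]]
0.016 [[217.50475182 357.80403755]
 [362.20288632 370.33959854]]
0.022 [[218.0616879  366.53218476]
 [362.32848572 379.14452277]]
```

Run:
```python
from h import *
a=np.load('pics/s1.npz');C=cloud('side',a['d'])
for u,v in [(201,203),(202,200),(201,196),(243,205),(243,202),(242,198),(243,190),(203,185)]:
    print(u,v,C[v,u].round(4),a['d'][v,u])
m=(np.abs(C[...,1]-.17)<.03)&(np.abs(C[...,0]-.59)<.08)&(C[...,2]>.055)&(C[...,2]<.25)
Q=C[m];h,e=np.histogram(Q[:,2],bins=20);print(h,e.round(3));v=Q[:,2]
for k in range(20):
    q=Q[(v>=e[k])&(v<e[k+1])]
    if len(q):print(e[k].round(3),q.min(0).round(3),q.max(0).round(3))
```

```text
201 203 [0.635  0.1799 0.1142] 0.91276175
202 200 [0.6321 0.18   0.1223] 0.9085885
201 196 [0.6335 0.1812 0.133 ] 0.90275675
243 205 [0.5384 0.1794 0.1175] 0.8986863
243 202 [0.5385 0.1787 0.1248] 0.8959153
242 198 [0.5403 0.1805 0.1357] 0.88952076
243 190 [0.5374 0.183  0.1571] 0.8770357
203 185 [0.6277 0.1799 0.1604] 0.8903442
[ 26  39  44  43  44  36  82 138 133 175 129 138 200 221 165  21  36  43
  44  54] [0.108 0.115 0.122 0.129 0.136 0.143 0.15  0.157 0.164 0.172 0.179 0.186
 0.193 0.2   0.207 0.214 0.221 0.228 0.235 0.243 0.25 ]
0.108 [0.532 0.166 0.108] [0.635 0.182 0.115]
0.115 [0.531 0.162 0.115] [0.643 0.184 0.121]
0.122 [0.53  0.16  0.122] [0.643 0.183 0.129]
0.129 [0.53  0.159 0.129] [0.642 0.183 0.136]
0.136 [0.53  0.158 0.136] [0.644 0.183 0.143]
0.143 [0.523 0.161 0.143] [0.652 0.184 0.15 ]
0.15 [0.516 0.16  0.15 ] [0.66  0.185 0.157]
0.157 [0.513 0.158 0.157] [0.66  0.187 0.164]
0.164 [0.513 0.155 0.165] [0.659 0.189 0.171]
0.172 [0.514 0.151 0.172] [0.658 0.189 0.179]
0.179 [0.515 0.16  0.179] [0.658 0.19  0.186]
0.186 [0.516 0.16  0.186] [0.657 0.191 0.193]
0.193 [0.517 0.167 0.193] [0.657 0.193 0.2  ]
0.2 [0.518 0.155 0.2  ] [0.654 0.19  0.207]
0.207 [0.519 0.157 0.207] [0.654 0.185 0.214]
0.214 [0.55  0.17  0.214] [0.623 0.198 0.221]
0.221 [0.55  0.17  0.221] [0.619 0.2   0.228]
0.228 [0.55  0.171 0.228] [0.619 0.2   0.235]
0.235 [0.55  0.167 0.236] [0.623 0.2   0.243]
0.243 [0.55  0.168 0.243] [0.621 0.2   0.25 ]
```

```bash
python3 snap.py side s2 150 300 130 290 4
python3 - <<'E'
from h import *
print(ctrl.sense()['ee_pos'],ctrl.sense()['time'],ctrl.sense()['qpos'])
a=np.load('pics/s2.npz');C=cloud('side',a['d'])
m=(np.abs(C[...,1]-.17)<.03)&(np.abs(C[...,0]-.59)<.08)&(C[...,2]>.06)&(C[...,2]<.25)
Q=C[m];print(Q.min(0),Q[:,0].max()); q=Q[Q[:,2]<.15]; print(q.min(0),q.max(0))
E
```

```text
[0.58996231 0.1712854  0.08243186] 2.3333 [1.61882011e+01 2.86600122e+01 1.98083913e+00 6.32890595e+01
 2.87039188e-03 1.06074352e+02]
[0.51389271 0.15521675 0.10921196] 0.6619540251905278
[0.53184449 0.15810158 0.10921196] [0.64515136 0.1842699  0.14964076]
```

{"op": "send_rows", "data": {
  "deltas": [
    [1,0,0,-1.25,0,0,0],
    [1,0,0,-1.25,0,0,0],
    [1,0,0,0,0,0,0],
    [1,0,0,0,0,0,0]
  ]
}}

```text
time: 2.67
ee_pos: [0.5902, 0.171, 0.0573]
orientation: [180.0, -0.0, 90.1]
wrist_force: [0.0, 0.2, 0.1]
width: 0.0853
```

```bash
python3 snap.py side s3 150 300 130 290 4
python3 - <<'E'
from h import *
print(ctrl.sense()['ee_pos'],ctrl.sense()['time'])
a=np.load('pics/s3.npz');C=cloud('side',a['d'])
m=(np.abs(C[...,1]-.17)<.03)&(np.abs(C[...,0]-.59)<.08)&(C[...,2]>.06)&(C[...,2]<.25)
Q=C[m];print(Q.min(0),Q[:,0].max()); q=Q[Q[:,2]<.12]; print(q.min(0),q.max(0))
E
```

```text
[0.59052209 0.1710792  0.05771321] 2.7167
[0.5150165  0.15235261 0.08633865] 0.6631620342770769
[0.53280151 0.16108722 0.08633865] [0.64540414 0.18397544 0.11993472]
```

View pics/s3.png

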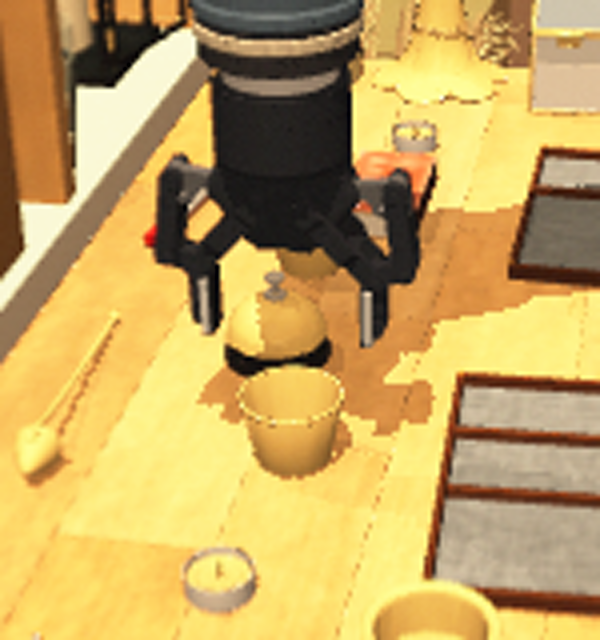

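{"op": "send_rows", "data": {
  "deltas": [
    [1,0,-0.1,-1.5,0,0,0],
    [1,0,0,-1.5,0,0,0],
    [1,0,0,0,0,0,0],
    [1,0,0,0,0,0,0]
  ]
}}

```text
time: 3.05
ee_pos: [0.5901, 0.1698, 0.027]
orientation: [-180.0, -0.0, 90.1]
wrist_force: [-0.5, -0.3, 1.3]
width: 0.0855
```

```bash
python3 snap.py side s4 150 300 130 290 4
```

```text
(no output)
```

View pics/s4.png

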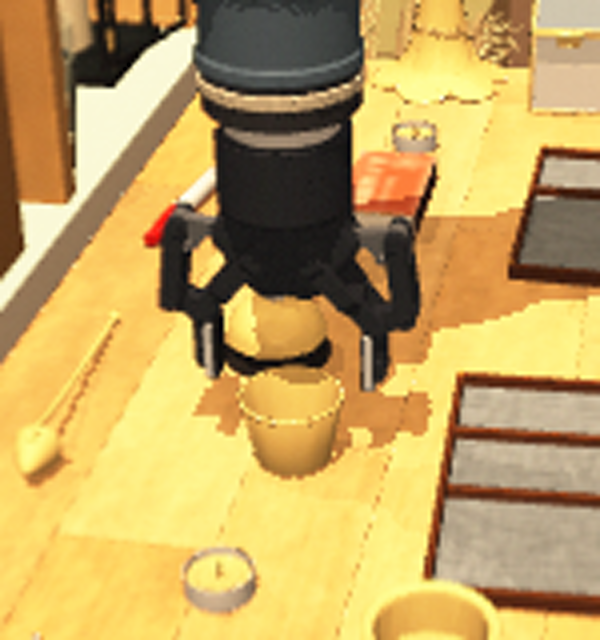

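{"op": "send_rows", "data": {
  "deltas": [
    [1,0,0,-1.3,0,0,0],
    [1,0,0,-1.2,0,0,0],
    [1,0,0,0,0,0,0],
    [0.6,0,0,0,0,0,0],
    [0.3,0,0,0,0,0,0],
    [0,0,0,0,0,0,0],
    [0,0,0,0,0,0,0],
    [0,0,0,0,0,0,0]
  ]
}}

```text
time: 3.77
ee_pos: [0.591, 0.17, 0.0033]
orientation: [179.9, -0.0, 90.1]
wrist_force: [-2.9, -1.5, 11.9]
width: 0.0584
```

```bash
python3 snap.py side s5 150 300 130 290 4
```

```text
(no output)
```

View pics/s5.png

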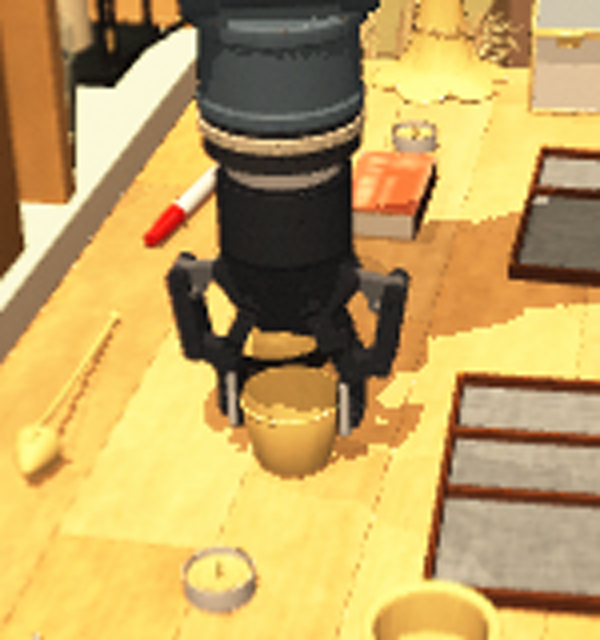

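{"op": "send_rows", "data": {
  "deltas": [
    [0,0,0,0.7,0,0,0],
    [0,0,0,1.3,0,0,0],
    [0,0,0,2,0,0,0],
    [0,0,0,2,0,0,0],
    [0,0,0,0,0,0,0]
  ]
}}

```text
time: 4.23
ee_pos: [0.5923, 0.1704, 0.0662]
orientation: [179.7, -0.1, 90.1]
wrist_force: [0.0, -0.1, -1.2]
width: 0.0586
```

```bash
python3 snap.py side s6 150 300 130 290 4
```

```text
(no output)
```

View pics/s6.png

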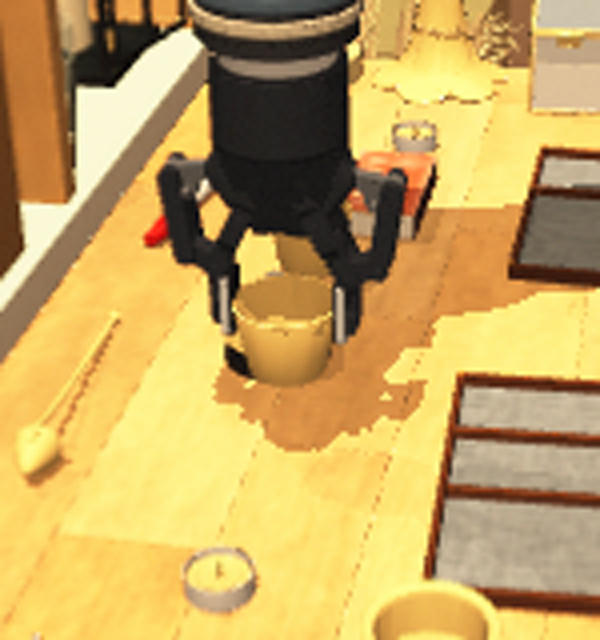

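{"op": "send_rows", "data": {
  "deltas": [
    [0,-1.4,0.7,0,0,0,0],
    [0,-2.5,1.2,0,0,0,0],
    [0,-2.7,1.3,0,0,0,0],
    [0,-2.7,1.3,0,0,0,0],
    [0,-2.7,1.3,0,0,0,0],
    [0,-2.0,0.9,0,0,0,0],
    [0,-0.6,0.3,0,0,0,0],
    [0,0,0,0,0,0,0],
    [0,0,0,-1.5,0,0,0],
    [0,0,0,-1.5,0,0,0],
    [0,0,0,0,0,0,0],
    [0,0,0,0,0,0,0]
  ]
}}

```text
time: 5.28
ee_pos: [0.4443, 0.2391, 0.0309]
orientation: [-179.9, 0.0, 90.0]
wrist_force: [0.4, -0.3, -0.4]
width: 0.0586
```

```bash
python3 snap.py side s7 190 340 150 300 4
```

```text
(no output)
```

View pics/s7.png

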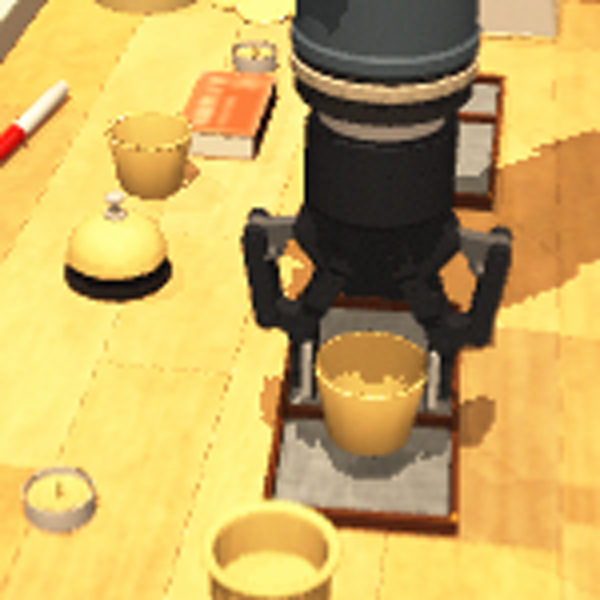

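{"op": "send_rows", "data": {
  "deltas": [
    [0,0,0,-1.3,0,0,0],
    [0,0,0,-0.8,0,0,0],
    [0,0,0,-0.4,0,0,0],
    [0,0,0,0,0,0,0],
    [0,0,0,0,0,0,0]
  ]
}}

```text
time: 5.75
ee_pos: [0.4445, 0.2397, 0.0073]
orientation: [180.0, -0.0, 90.0]
wrist_force: [-4.5, -3.7, 14.1]
width: 0.0584
```

{"op": "send_rows", "data": {
  "deltas": [
    [0.72,0,0,0,0,0,0],
    [0.8,0,0,0,0,0,0],
    [1,0,0,0,0,0,0],
    [1,0,0,0,0,0,0],
    [1,0,0,1.5,0,0,0],
    [1,0,0,3,0,0,0],
    [1,0,0,3,0,0,0],
    [1,0,0,0,0,0,0]
  ]
}}

```text
time: 6.42
ee_pos: [0.4465, 0.2411, 0.0863]
orientation: [179.7, -0.2, 90.1]
wrist_force: [0.7, 0.5, 1.3]
width: 0.0856
```

```bash
python3 snap.py side s8 190 340 150 300 4
```

```text
(no output)
```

View pics/s8.png

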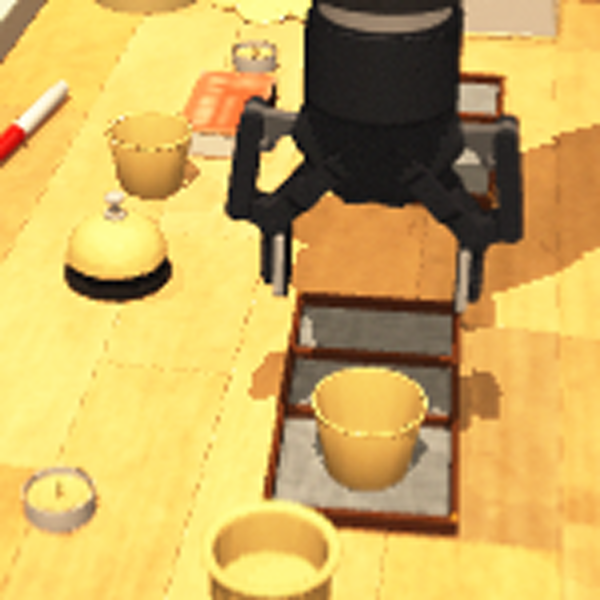

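{"op": "send_rows", "data": {
  "deltas": [
    [1,1.8,0.7,0,0,0,0],
    [0.65,3,1.1,0,0,0,0],
    [0.65,3,1.1,0,0,0,0],
    [0.65,3,1.1,0,0,0,0],
    [0.65,3,1.1,0,0,0,0],
    [0.65,2.0,0.9,0,0,0,0],
    [0.65,0,0,-1,0,0,0],
    [0.65,0,0,-3,0,0,0],
    [0.65,0,0,-1,0,0,0],
    [0.65,0,0,0,0,0,0],
    [0.65,0,0,0,0,0,0]
  ]
}}

```text
time: 7.38
ee_pos: [0.6011, 0.2994, 0.0309]
orientation: [-179.9, 0.0, 90.1]
wrist_force: [-0.4, 0.3, 1.1]
width: 0.0556
```

```bash
python3 snap.py side s9 150 300 170 320 4
python3 - <<'E'
from h import *
s=ctrl.sense();print(s['ee_pos'],s['width'])
x,y,z=s['ee_pos']
a=np.load('pics/s9.npz');C=cloud('side',a['d'])
m=(np.abs(C[...,1]-y)<.03)&(np.abs(C[...,0]-x)<.08)&(C[...,2]>.026)&(C[...,2]<.25)
Q=C[m];q=Q[Q[:,2]<.075];print(q.min(0),q.max(0))
# refine tea light A from side depth
m=(np.abs(C[...,1]-.2984)<.03)&(np.abs(C[...,0]-.6024)<.03)&(C[...,2]>.004)&(C[...,2]<.022)
Q=C[m];print(Q.min(0),Q.max(0))
E
```

```text
[0.60193003 0.29973872 0.03211594] 0.05551925205357523
[0.55883942 0.28769442 0.04919155] [0.64192741 0.31196159 0.07484481]
[0.58261927 0.27813816 0.00411447] [0.62098914 0.31952984 0.01694823]
```

View pics/s9.png

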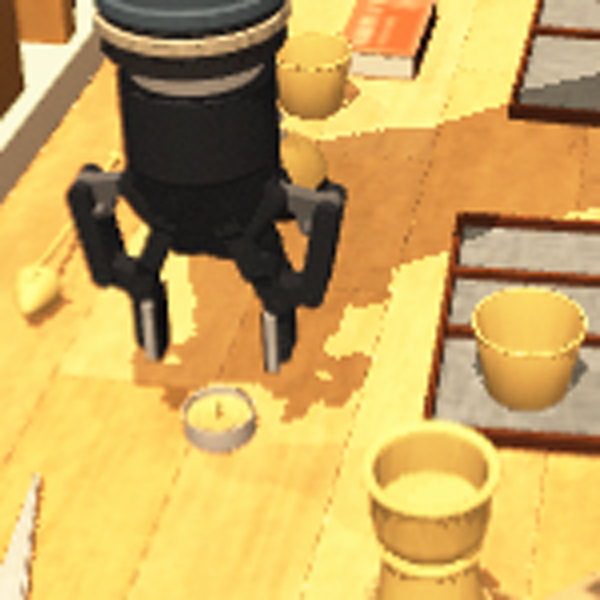

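{"op": "send_rows", "data": {
  "deltas": [
    [0.65,0,-0.1,-1.6,0,0,0],
    [0.65,0,0,-1.6,0,0,0],
    [0.65,0,0,-0.9,0,0,0],
    [0.65,0,0,0,0,0,0],
    [0.65,0,0,0,0,0,0],
    [0.4,0,0,0,0,0,0],
    [0.2,0,0,0,0,0,0],
    [0.2,0,0,0,0,0,0],
    [0.2,0,0,0,0,0,0]
  ]
}}

```text
time: 8.18
ee_pos: [0.6029, 0.2992, -0.0079]
orientation: [179.9, -0.1, 90.1]
wrist_force: [-2.8, -0.8, 9.7]
width: 0.0352
```

```bash
python3 snap.py side s10 150 300 170 320 4
```

```text
(no output)
```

View pics/s10.png

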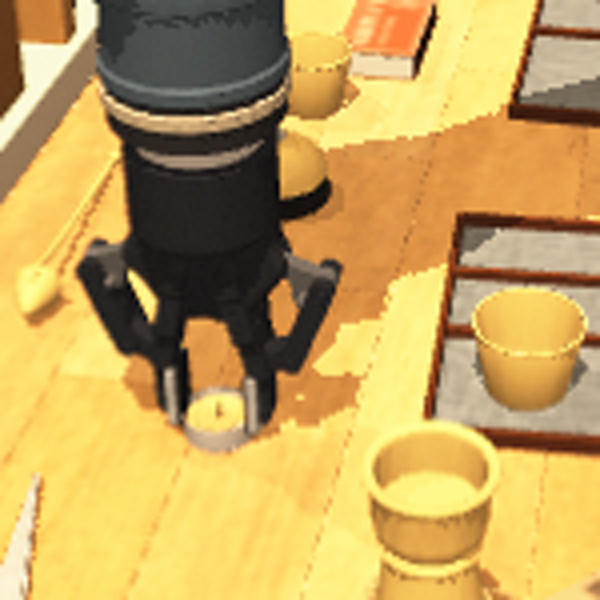

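{"op": "send_rows", "data": {
  "deltas": [
    [0.2,0,0,1,0,0,0],
    [0.2,0,0,3,0,0,0],
    [0.2,0,0,3,0,0,0],
    [0.2,-1.2,-1.0,0,0,0,0],
    [0.2,-2.3,-2.0,0,0,0,0],
    [0.2,-2.5,-2.2,0,0,0,0],
    [0.2,-2.5,-2.2,0,0,0,0],
    [0.2,-2.5,-2.2,0,0,0,0],
    [0.2,-2.5,-2.2,0,0,0,0],
    [0.2,-1.95,-1.6,0,0,0,0],
    [0.2,0,0,0,0,0,0],
    [0.2,0,0,0,0,0,0]
  ]
}}

```text
time: 9.23
ee_pos: [0.4475, 0.1644, 0.0617]
orientation: [179.9, -0.0, 90.0]
wrist_force: [-0.1, 0.5, -0.4]
width: 0.0346
```

```bash
python3 snap.py side s11 190 340 130 280 4
```

```text
(no output)
```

View pics/s11.png

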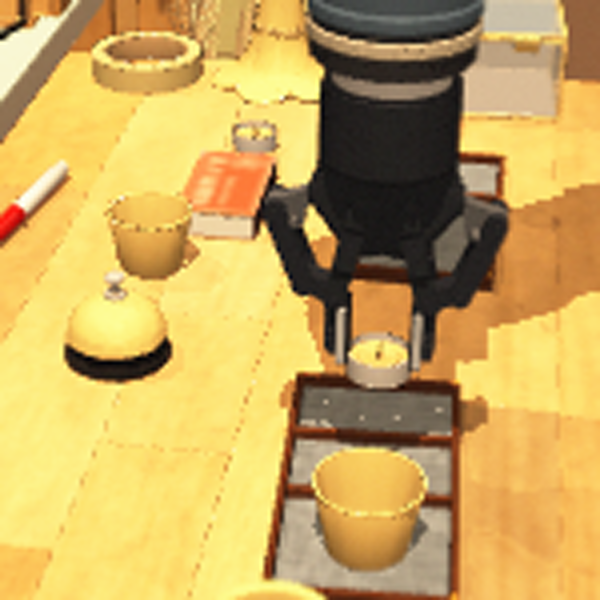

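{"op": "send_rows", "data": {
  "deltas": [
    [0.2,0,0.05,-1.5,0,0,0],
    [0.2,0,0,-2.5,0,0,0],
    [0.2,0,0,-1.5,0,0,0],
    [0.2,0,0,-0.6,0,0,0],
    [0.2,0,0,-0.4,0,0,0],
    [0.2,0,0,0,0,0,0],
    [0.2,0,0,0,0,0,0]
  ]
}}

```text
time: 9.87
ee_pos: [0.4486, 0.1659, -0.0038]
orientation: [179.9, -0.0, 90.1]
wrist_force: [0.4, 1.1, 0.0]
width: 0.0348
```

{"op": "send_rows", "data": {
  "deltas": [
    [0.2,0,0,-0.1,0,0,0],
    [0.2,0,0,0,0,0,0],
    [0.5,0,0,0,0,0,0],
    [0.55,0,0,0,0,0,0],
    [0.55,0,0,0,0,0,0],
    [0.55,0,0,1,0,0,0],
    [0.55,0,0,3,0,0,0],
    [0.55,0,0,3,0,0,0],
    [0.55,0,0,0,0,0,0]
  ]
}}

```text
time: 10.62
ee_pos: [0.4503, 0.1663, 0.0698]
orientation: [179.6, -0.1, 90.1]
wrist_force: [2.0, 0.9, 1.0]
width: 0.0472
```

```bash
python3 snap.py side s12 190 340 130 280 4
python3 - <<'E'
from h import *
a=np.load('pics/s12.npz');C=cloud('side',a['d'])
m=(np.abs(C[...,1]+.2922)<.03)&(np.abs(C[...,0]-.5891)<.03)&(C[...,2]>.004)&(C[...,2]<.022)
Q=C[m];print(Q.min(0),Q.max(0))
E
```

```text
[ 0.57061229 -0.31511029  0.00403813] [ 0.60739386 -0.27059103  0.017203  ]
```

View pics/s12.png

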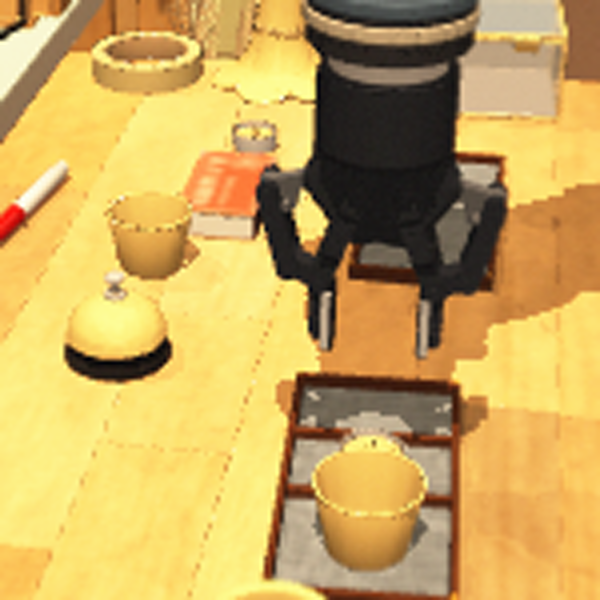

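{"op": "send_rows", "data": {
  "deltas": [
    [0.65,0.4,-1.4,0.5,0,0,0],
    [0.65,0.9,-3.0,0.5,0,0,0],
    [0.65,1.0,-3.2,0,0,0,0],
    [0.65,1.0,-3.2,0,0,0,0],
    [0.65,1.0,-3.2,0,0,0,0],
    [0.65,1.0,-3.2,0,0,0,0],
    [0.65,1.0,-3.2,0,0,0,0],
    [0.65,1.0,-3.2,0,0,0,0],
    [0.65,1.0,-3.2,0,0,0,0],
    [0.65,1.0,-3.2,0,0,0,0],
    [0.65,1.0,-3.2,0,0,0,0],
    [0.65,1.0,-3.2,0,0,0,0]
  ]
}}

```text
time: 11.67
ee_pos: [0.5605, -0.2004, 0.0741]
orientation: [-180.0, -0.0, 90.0]
wrist_force: [1.3, 0.5, 1.0]
width: 0.0553
```

{"op": "send_rows", "data": {
  "deltas": [
    [0.65,1.0,-3.2,0,0,0,0],
    [0.65,1.0,-3.2,0,0,0,0],
    [0.65,0.5,-1.8,0,0,0,0],
    [0.65,0.3,-1.1,0,0,0,0],
    [0.65,0,0,0,0,0,0],
    [0.65,0,0,0,0,0,0]
  ]
}}

```text
time: 12.17
ee_pos: [0.5882, -0.2917, 0.0737]
orientation: [-179.9, -0.0, 90.0]
wrist_force: [-0.4, -0.1, -0.1]
width: 0.0556
```

```bash
python3 snap.py side s13 200 330 90 220 4
python3 - <<'E'
from h import *
C=cloud('top',np.load('pics/top0.npz')['d'])
m=(C[...,1]<-.3)&(C[...,1]>-.5)&(C[...,0]>.4)&(C[...,0]<.72)&(C[...,2]>.025)
Q=C[m]
for z in(.025,.06,.1,.14,.18,.22):
    q=Q[(Q[:,2]>z)&(Q[:,2]<z+.04)]
    if len(q):print(z,len(q),q.min(0).round(3),q.max(0).round(3))
E
```

```text
0.025 806 [ 0.401 -0.49   0.025] [ 0.72  -0.379  0.065]
0.06 2435 [ 0.4  -0.5   0.06] [ 0.613 -0.373  0.1  ]
0.1 510 [ 0.562 -0.474  0.1  ] [ 0.616 -0.419  0.14 ]
```

View pics/s13.png

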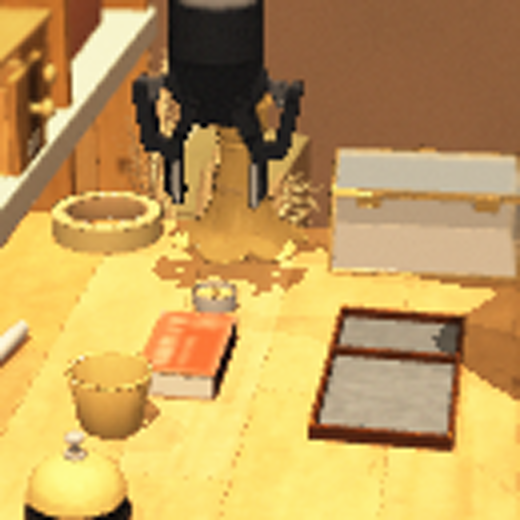

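Clear of the vase (its nearest point is y ≈ -0.373). I'm descending on tea light B.

{"op": "send_rows", "data": {
  "deltas": [
    [0.65,0.05,0,-1.5,0,0,0],
    [0.65,0,0,-2.5,0,0,0],
    [0.65,0,0,-2.5,0,0,0],
    [0.65,0,0,-1.2,0,0,0],
    [0.65,0,0,-0.6,0,0,0],
    [0.65,0,0,0,0,0,0],
    [0.65,0,0,0,0,0,0],
    [0.4,0,0,0,0,0,0],
    [0.2,0,0,0,0,0,0],
    [0.2,0,0,0,0,0,0],
    [0.2,0,0,0,0,0,0]
  ]
}}

```text
time: 13.13
ee_pos: [0.59, -0.2921, -0.0068]
orientation: [179.9, 0.1, 90.1]
wrist_force: [-2.4, 2.3, 10.5]
width: 0.0336
```

```bash
python3 snap.py side s14 200 330 90 220 4
```

```text
(no output)
```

View pics/s14.png

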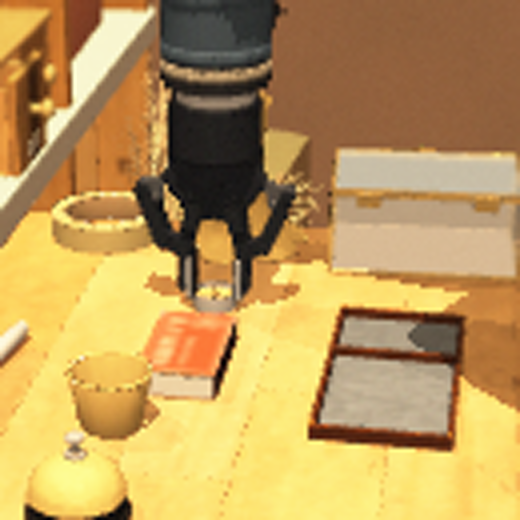

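{"op": "send_rows", "data": {
  "deltas": [
    [0.2,0,0,1,0,0,0],
    [0.2,0,0,3,0,0,0],
    [0.2,0,0,3,0,0,0],
    [0.2,-0.5,1.4,1,0,0,0],
    [0.2,-1.0,2.8,0,0,0,0],
    [0.2,-1.1,3.2,0,0,0,0],
    [0.2,-1.1,3.2,0,0,0,0],
    [0.2,-1.1,3.2,0,0,0,0],
    [0.2,-1.1,3.2,0,0,0,0],
    [0.2,-1.1,3.2,0,0,0,0],
    [0.2,-1.1,3.2,0,0,0,0],
    [0.2,-1.1,3.2,0,0,0,0]
  ]
}}

```text
time: 14.18
ee_pos: [0.4968, -0.0245, 0.0725]
orientation: [179.9, 0.0, 90.0]
wrist_force: [0.5, 0.7, 0.7]
width: 0.0332
```

{"op": "send_rows", "data": {
  "deltas": [
    [0.2,-1.1,3.2,0,0,0,0],
    [0.2,-1.1,3.2,0,0,0,0],
    [0.2,-1.1,3.2,0,0,0,0],
    [0.2,-1.0,2.5,0,0,0,0],
    [0.2,-0.5,1.0,0,0,0,0],
    [0.2,0,0,0,0,0,0],
    [0.2,0,0,0,0,0,0],
    [0.2,0,0,0,0,0,0]
  ]
}}

```text
time: 14.85
ee_pos: [0.4497, 0.1046, 0.0718]
orientation: [180.0, 0.0, 90.0]
wrist_force: [-1.2, 0.9, -0.5]
width: 0.0332
```

```bash
python3 snap.py side s15 190 340 130 280 4
```

```text
(no output)
```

View pics/s15.png

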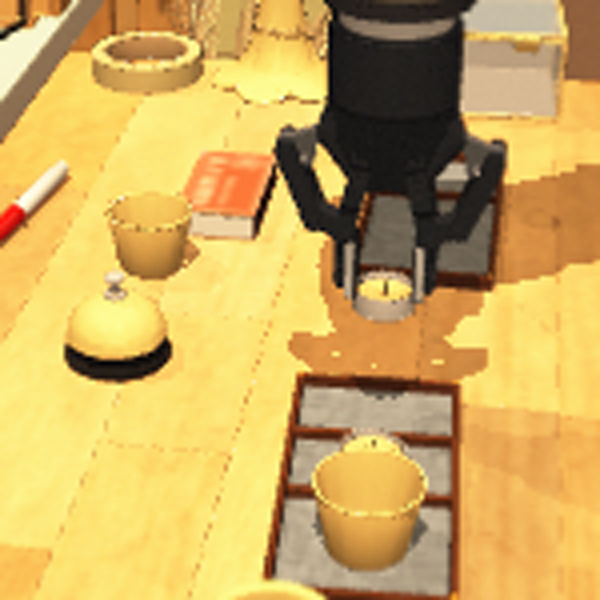

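Run:
```python
from h import *
a=np.load('pics/s15.npz');p=a['p'];C=cloud('side',a['d'])
hsv=cv2.cvtColor(p,cv2.COLOR_RGB2HSV)
m=(np.abs(C[...,1]-.105)<.04)&(np.abs(C[...,0]-.45)<.021)&(C[...,2]>.055)&(C[...,2]<.105)
Q=C[m]
for k in np.arange(.06,.105,.005):
    q=Q[(Q[:,2]>=k)&(Q[:,2]<k+.005)]
    if len(q): print(k.round(3),len(q),q.min(0).round(4),q.max(0).round(4))
```

```text
0.075 4 [0.4326 0.1067 0.078 ] [0.4482 0.1217 0.0799]
0.08 28 [0.4304 0.1071 0.0801] [0.466  0.1227 0.0849]
0.085 85 [0.4304 0.083  0.0852] [0.4709 0.125  0.09  ]
0.09 57 [0.4303 0.0838 0.0901] [0.4707 0.1243 0.0949]
0.095 10 [0.4306 0.0986 0.0953] [0.4708 0.1195 0.099 ]
0.1 7 [0.4308 0.0992 0.1007] [0.4709 0.117  0.1038]
```

{"op": "send_rows", "data": {
  "deltas": [
    [0.2,0.05,0.05,-1.5,0,0,0],
    [0.2,0,0,-2.5,0,0,0],
    [0.2,0,0,-2.0,0,0,0],
    [0.2,0,0,-1.0,0,0,0],
    [0.2,0,0,-0.6,0,0,0],
    [0.2,0,0,0,0,0,0],
    [0.2,0,0,0,0,0,0]
  ]
}}

```text
time: 15.48
ee_pos: [0.45, 0.1049, -0.0047]
orientation: [-180.0, 0.0, 90.0]
wrist_force: [-0.2, -0.8, 0.2]
width: 0.0336
```

{"op": "send_rows", "data": {
  "deltas": [
    [0.2,0,0,-0.1,0,0,0],
    [0.2,0,0,0,0,0,0]
  ]
}}

```text
time: 15.65
ee_pos: [0.4501, 0.1053, -0.0055]
orientation: [180.0, 0.0, 90.0]
wrist_force: [1.1, -1.3, 1.9]
width: 0.0331
```

{"op": "send_rows", "data": {
  "deltas": [
    [0.45,0,0,0,0,0,0],
    [0.55,0,0,0,0,0,0],
    [0.55,0,0,0,0,0,0],
    [0.55,0,0,1,0,0,0],
    [0.55,0,0,3,0,0,0],
    [0.55,0,0,3,0,0,0],
    [1,0,0,2,0,0,0],
    [1,1,-2,0,0,0,0],
    [1,2,-3,0,0,0,0],
    [1,2,-3,0,0,0,0],
    [1,2,-3,0,0,0,0]
  ]
}}

```text
time: 16.57
ee_pos: [0.5203, -0.0054, 0.0846]
orientation: [180.0, -0.0, 90.1]
wrist_force: [0.2, 0.9, -0.0]
width: 0.0857
```

```bash
python3 snap.py top t2 120 400 140 290 2;python3 snap.py side s16 190 340 130 280 4; python3 -c "
from h import *;print(ctrl.sense()['ee_pos'])"
```

```text
[ 0.52180393 -0.00773142  0.08424021]
```

View pics/t2.png

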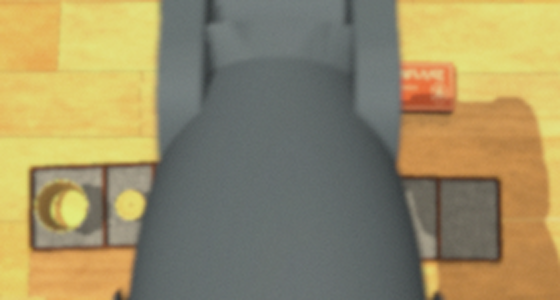

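View pics/s16.png

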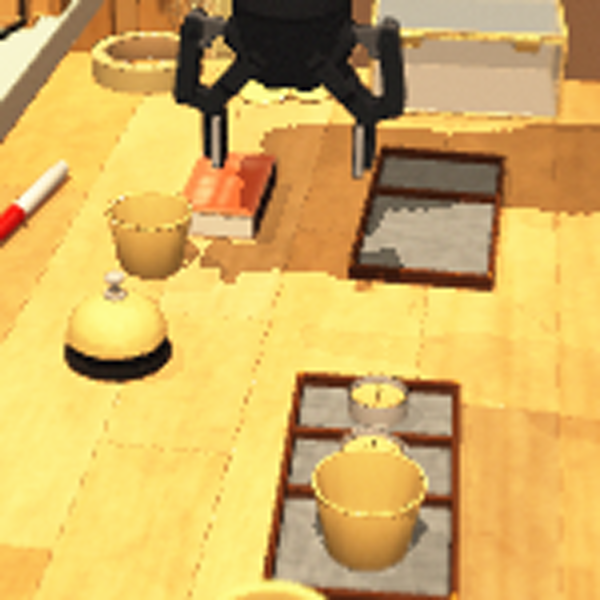

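Run:
```python
from h import *
p=np.load('pics/top0.npz')['p'];hsv=cv2.cvtColor(p,cv2.COLOR_RGB2HSV).astype(int)
m=np.zeros((384,512),np.uint8)
m[165:203,295:356]=((hsv[...,0]<16)&(hsv[...,1]>110)&(hsv[...,2]>120))[165:203,295:356]
n,l,st,c=cv2.connectedComponentsWithStats(m);k=1+np.argmax(st[1:,4]);print(st[k])
P=plane('top',np.argwhere(l==k)[:,::-1].astype(float),.022)[:,:2]*1000
print(cv2.minAreaRect(P.astype(np.float32)),P.mean(0))
q=P-P.mean(0);w,v=np.linalg.eigh(q.T@q);print(v[:,1])
```

```text
[ 300  170   48   27 1085]
((591.5537109375, -172.11273193359375), (116.05108642578125, 62.530548095703125), 88.69345092773438) [ 590.63437923 -173.11145652]
[0.01976474 0.99980466]
```

{"op": "send_rows", "data": {
  "deltas": [
    [0.9,1.0,-2.5,0,0,0,-0.021],
    [0.9,1.2,-3,0,0,0,0],
    [0.9,1.3,-3,0,0,0,0],
    [0.9,1.3,-3,0,0,0,0],
    [0.9,1.2,-3,0,0,0,0],
    [0.9,0.9,-1.9,0,0,0,0],
    [0.9,0,0,0,0,0,0],
    [0.9,0,0,-2,0,0,0],
    [0.9,0,0,-2.5,0,0,0],
    [0.9,0,0,-1,0,0,0],
    [0.9,0,0,0,0,0,0],
    [0.9,0,0,0,0,0,0]
  ]
}}

```text
time: 17.67
ee_pos: [0.5883, -0.1677, 0.0295]
orientation: [-179.9, -0.0, 88.9]
wrist_force: [0.4, 0.0, 0.5]
width: 0.0768
```

```bash
python3 snap.py side s17 170 300 100 230 4;  python3 -c "
from h import *;s=ctrl.sense();print(s['ee_pos'],s['orientation'],s['width']);x,y,z=s['ee_pos']
a=np.load('pics/s17.npz');C=cloud('side',a['d'])
m=(np.abs(C[...,1]-y)<.03)&(np.abs(C[...,0]-x)<.08)&(C[...,2]>.032)&(C[...,2]<.085)
q=C[m];print(q.min(0),q.max(0))"
```

```text
[ 0.58895428 -0.1679701   0.03034636] [1.79959768e+02 8.71405354e-03 8.88775220e+01] 0.07704702176566514
[ 0.53527779 -0.16893324  0.05596753] [ 0.63842347 -0.15294937  0.08474459]
```

View pics/s17.png

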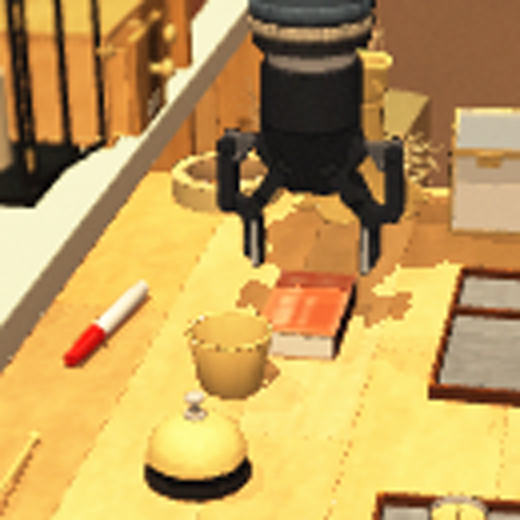

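{"op": "send_rows", "data": {
  "deltas": [
    [0.9,0.2,-0.45,-1.0,0,0,0],
    [0.9,0,0,-1.5,0,0,0],
    [0.9,0,0,-1.0,0,0,0],
    [0.9,0,0,-0.35,0,0,0],
    [0.9,0,0,0,0,0,0],
    [0.7,0,0,0,0,0,0],
    [0.5,0,0,0,0,0,0],
    [0.4,0,0,0,0,0,0],
    [0.4,0,0,0,0,0,0]
  ]
}}

```text
time: 18.47
ee_pos: [0.5912, -0.1729, -0.0081]
orientation: [179.9, 0.0, 88.9]
wrist_force: [-1.4, 0.4, 7.1]
width: 0.0614
```

```bash
python3 snap.py side s18 170 300 100 230 4
```

```text
(no output)
```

View pics/s18.png

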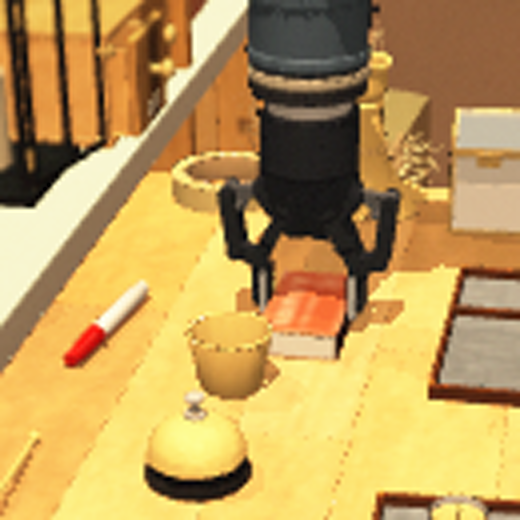

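{"op": "send_rows", "data": {
  "deltas": [
    [0.4,0,0,1,0,0,0],
    [0.4,0,0,2,0,0,0],
    [0.4,0,0,2,0,0,0],
    [0.4,-1.5,0.3,0,0,0,0],
    [0.4,-3,0.6,0,0,0,0],
    [0.4,-3,0.6,0,0,0,0],
    [0.4,-3,0.6,0,0,0,0],
    [0.4,-3,0.6,0,0,0,0],
    [0.4,-2.3,0.6,0,0,0,0],
    [0.4,0,0,-2,0,0,0],
    [0.4,0,0,0,0,0,0],
    [0.4,0,0,0,0,0,0]
  ]
}}

```text
time: 19.52
ee_pos: [0.4327, -0.1398, 0.0214]
orientation: [-180.0, -0.0, 88.9]
wrist_force: [0.3, 0.9, -0.3]
width: 0.0615
```

```bash
python3 snap.py side s19 210 350 100 230 4; python3 -c "
from h import *;s=ctrl.sense();print(s['ee_pos'],s['orientation'],s['width'])"
```

```text
[ 0.43333539 -0.1399696   0.02169417] [1.79963471e+02 1.17672398e-02 8.88549132e+01] 0.061233222000944165
```

View pics/s19.png

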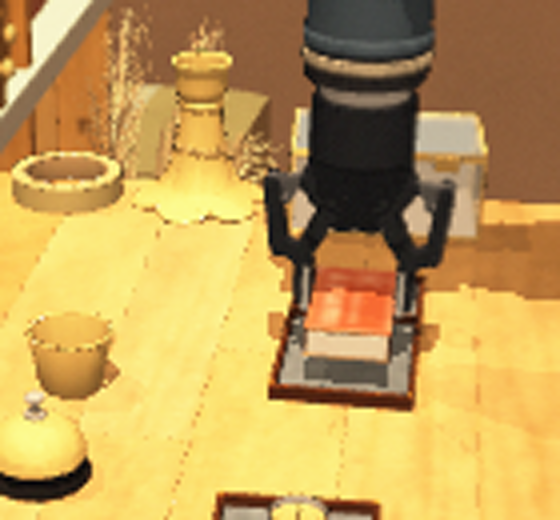

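Level and aligned. Lowering (target z ≈ -0.004).

{"op": "send_rows", "data": {
  "deltas": [
    [0.4,0,0,-1.2,0,0,0],
    [0.4,0,0,-0.8,0,0,0],
    [0.4,0,0,-0.5,0,0,0],
    [0.4,0,0,0,0,0,0],
    [0.4,0,0,0,0,0,0]
  ]
}}

```text
time: 19.98
ee_pos: [0.433, -0.1398, -0.004]
orientation: [-180.0, 0.0, 88.9]
wrist_force: [0.1, 0.3, 0.1]
width: 0.0613
```

{"op": "send_rows", "data": {
  "deltas": [
    [0.4,0,0,-0.05,0,0,0],
    [0.4,0,0,-0.05,0,0,0],
    [0.4,0,0,0,0,0,0]
  ]
}}

```text
time: 20.23
ee_pos: [0.433, -0.1398, -0.0043]
orientation: [180.0, 0.0, 88.9]
wrist_force: [-6.9, 2.4, 23.2]
width: 0.0616
```

{"op": "send_rows", "data": {
  "deltas": [
    [0.4,0,0,0.05,0,0,0],
    [0.78,0,0,0,0,0,0],
    [0.85,0,0,0,0,0,0],
    [0.85,0,0,0.5,0,0,0],
    [0.9,0,0,2,0,0,0],
    [1,0,0,3,0,0,0],
    [1,0,0,3,0,0,0],
    [1,0,0,0,0,0,0]
  ]
}}

```text
time: 20.9
ee_pos: [0.4352, -0.1406, 0.0854]
orientation: [179.6, 0.1, 88.9]
wrist_force: [1.8, -0.2, 0.7]
width: 0.0855
```

```bash
python3 snap.py side s20 170 330 100 230 4; python3 -c "
from h import *;s=ctrl.sense();print(s['ee_pos'],s['orientation'],s['width'])"
```

```text
[ 0.43448463 -0.14035286  0.08316129] [1.79736405e+02 8.04431610e-02 8.88560794e+01] 0.08582803454711167
```

View pics/s20.png

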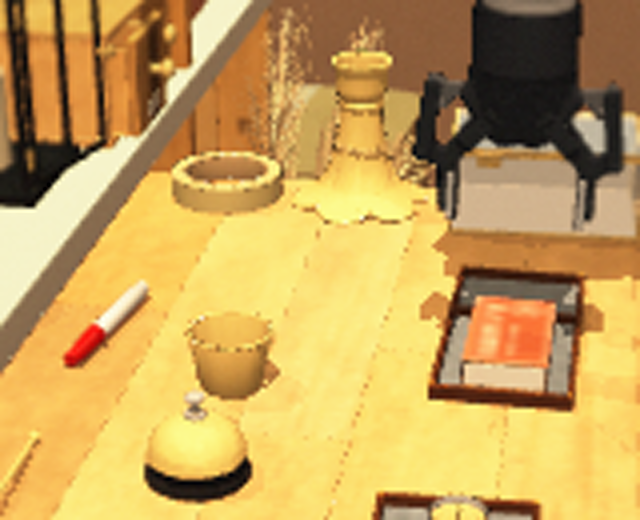

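{"op": "send_rows", "data": {
  "deltas": [
    [1,1.5,0.5,0,0,0,0.02],
    [1,3,1.1,0,0,0,0],
    [1,3,1.1,0,0,0,0],
    [1,3,1.1,0,0,0,0],
    [1,3,1.1,0,0,0,0],
    [1,3,1.1,0,0,0,0],
    [1,2.2,0.8,0,0,0,0],
    [1,0.9,0.3,0,0,0,0],
    [1,0,0,0,0,0,0],
    [1,0,0,-2,0,0,0],
    [1,0,0,0,0,0,0],
    [1,0,0,0,0,0,0]
  ]
}}

```text
time: 21.95
ee_pos: [0.6269, -0.0689, 0.0594]
orientation: [-179.8, -0.0, 90.0]
wrist_force: [-0.2, 0.7, 1.0]
width: 0.0851
```

```bash
python3 snap.py side s21 150 300 100 230 4; python3 -c "
from h import *;s=ctrl.sense();print(s['ee_pos'],s['orientation'],s['width'])"
```

```text
[ 0.62758606 -0.06900618  0.0603357 ] [-1.79924294e+02 -6.83893371e-03  8.99758501e+01] 0.08518908670176784
```

View pics/s21.png

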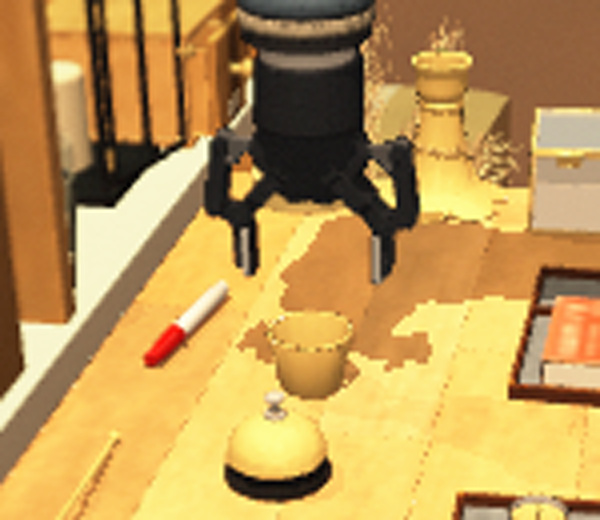

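{"op": "send_rows", "data": {
  "deltas": [
    [1,0.25,0,-1.5,0,0,0],
    [1,0,0,-2,0,0,0],
    [1,0,0,-1.5,0,0,0],
    [1,0,0,-0.85,0,0,0],
    [1,0,0,0,0,0,0],
    [1,0,0,0,0,0,0],
    [0.6,0,0,0,0,0,0],
    [0.3,0,0,0,0,0,0],
    [0,0,0,0,0,0,0],
    [0,0,0,0,0,0,0],
    [0,0,0,0,0,0,0]
  ]
}}

```text
time: 22.92
ee_pos: [0.6317, -0.0688, 0.0036]
orientation: [179.9, 0.0, 90.0]
wrist_force: [-5.0, -0.2, 14.3]
width: 0.0585
```

```bash
python3 snap.py side s22 150 300 100 230 4
```

```text
(no output)
```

View pics/s22.png

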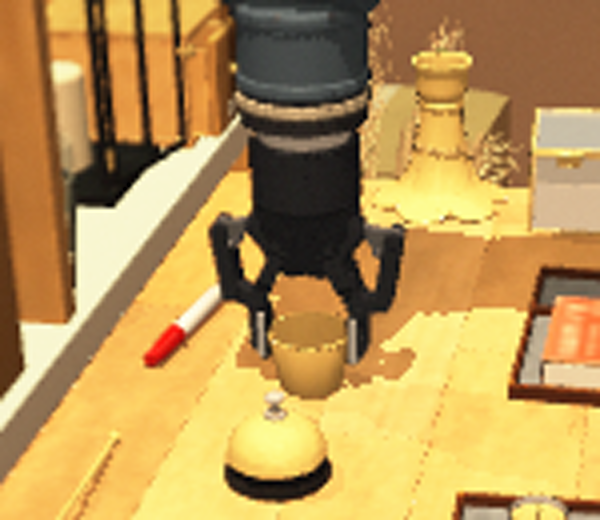

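{"op": "send_rows", "data": {
  "deltas": [
    [0,0,0,0.7,0,0,0],
    [0,0,0,1.5,0,0,0],
    [0,0,0,2,0,0,0],
    [0,0,0,1.8,0,0,0],
    [0,-1,-0.9,0,0,0,0],
    [0,-2.3,-2,0,0,0,0],
    [0,-2.4,-2.1,0,0,0,0],
    [0,-2.4,-2.1,0,0,0,0],
    [0,-2.4,-2.1,0,0,0,0],
    [0,-2.4,-2.1,0,0,0,0],
    [0,-2.4,-2.1,0,0,0,0]
  ]
}}

```text
time: 23.88
ee_pos: [0.4771, -0.2035, 0.0625]
orientation: [179.9, 0.0, 90.0]
wrist_force: [-0.2, -0.8, -1.0]
width: 0.0585
```

{"op": "send_rows", "data": {
  "deltas": [
    [0,-2.4,-2.1,0,0,0,0],
    [0,-1.6,-1.4,0,0,0,0],
    [0,-0.7,-0.65,0,0,0,0],
    [0,0,0,-1.5,0,0,0],
    [0,0,0,-1,0,0,0],
    [0,0,0,0,0,0,0],
    [0,0,0,0,0,0,0]
  ]
}}

```text
time: 24.47
ee_pos: [0.4311, -0.2436, 0.0366]
orientation: [-179.9, -0.0, 90.0]
wrist_force: [0.7, 0.8, -1.4]
width: 0.0581
```

```bash
python3 snap.py side s23 210 350 80 210 4; python3 -c "
from h import *;s=ctrl.sense();print(s['ee_pos'],s['orientation'],s['width'])"
```

```text
[ 0.43150114 -0.24379152  0.03697857] [-1.79987137e+02 -1.33791808e-02  9.00483087e+01] 0.058483278026507914
```

View pics/s23.png

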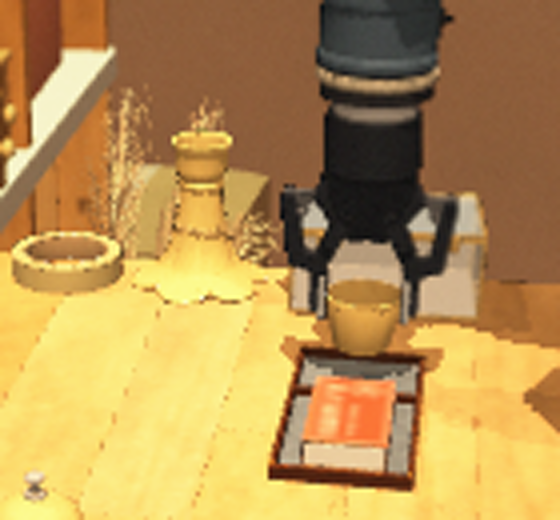

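{"op": "send_rows", "data": {
  "deltas": [
    [0,-0.05,-0.05,-1.3,0,0,0],
    [0,0,0,-1.0,0,0,0],
    [0,0,0,-0.6,0,0,0],
    [0,0,0,0,0,0,0],
    [0,0,0,0,0,0,0]
  ]
}}

```text
time: 24.93
ee_pos: [0.4308, -0.2446, 0.0078]
orientation: [-180.0, -0.0, 90.0]
wrist_force: [-0.0, -0.0, -1.7]
width: 0.0582
```

{"op": "send_rows", "data": {
  "deltas": [
    [0,0,0,-0.05,0,0,0],
    [0,0,0,-0.05,0,0,0],
    [0,0,0,0,0,0,0]
  ]
}}

```text
time: 25.18
ee_pos: [0.4308, -0.2448, 0.0074]
orientation: [180.0, 0.0, 90.0]
wrist_force: [-3.7, 1.9, 11.5]
width: 0.0584
```

Contact. Release and back away toward the start side, leaving the top view clear.

{"op": "send_rows", "data": {
  "deltas": [
    [0.72,0,0,0,0,0,0],
    [0.8,0,0,0,0,0,0],
    [1,0,0,0,0,0,0],
    [1,0,0,0,0,0,0],
    [1,0,0,1.5,0,0,0],
    [1,0,0,3,0,0,0],
    [1,0,0,3,0,0,0],
    [1,0,0,3,0,0,0],
    [1,0,0,3,0,0,0],
    [1,0,0,3,0,0,0],
    [1,0,0,0,0,0,0]
  ]
}}

```text
time: 26.1
ee_pos: [0.4327, -0.2459, 0.1771]
orientation: [179.6, 0.2, 90.0]
wrist_force: [0.8, -0.9, 0.6]
width: 0.0852
```

```bash
python3 snap.py side s24 170 350 80 280 3
```

```text
(no output)
```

View pics/s24.png

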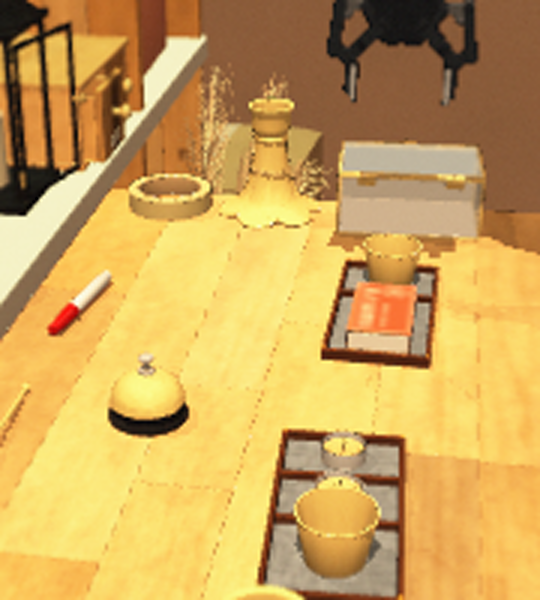

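{"op": "send_rows", "data": {
  "deltas": [
    [1,-1,-1,1.5,0,0,0],
    [1,-2,-2,1.5,0,0,0],
    [1,-2,-2,1,0,0,0],
    [1,-2,-2,0,0,0,0],
    [1,-2,-2,0,0,0,0],
    [1,-2,-2,0,0,0,0],
    [1,-2,-2,0,0,0,0],
    [1,-2,-2,0,0,0,0],
    [1,-1,-1,0,0,0,0],
    [1,0,0,0,0,0,0],
    [1,0,0,0,0,0,0]
  ]
}}

```text
time: 27.07
ee_pos: [0.2701, -0.4047, 0.2109]
orientation: [-180.0, -0.1, 89.9]
wrist_force: [0.5, 0.4, 0.2]
width: 0.0854
```

```bash
python3 snap.py top t3 120 400 130 290 2
python3 - <<'E'
from h import *
p=np.load('pics/t3.npz')['p'];S=4
im=cv2.resize(p[...,::-1],None,fx=S,fy=S,interpolation=cv2.INTER_CUBIC)
cv2.imwrite('pics/t3a.png',im[600:1120,480:1000]);cv2.imwrite('pics/t3b.png',im[780:1120,1080:1560])
C=cloud('top',np.load('pics/t3.npz')['d'])
m=(np.abs(C[...,0]-.625)<.05)&(np.abs(C[...,1]-.057)<.05)&(C[...,2]>.036);Q=C[m];print('bell',(Q.max(0)+Q.min(0))/2)
for nm,x,y,z in(('c1',.444,.24,.04),('c2',.4306,-.2445,.04),('t1',.4477,.165,.0135),('t2',.4504,.105,.0135),('mb',.433,-.1395,.02)):
    r=.04 if nm[0]=='c' else (.024 if nm[0]=='t' else .06)
    m=(np.abs(C[...,0]-x)<r)&(np.abs(C[...,1]-y)<r)&(C[...,2]>z);Q=C[m];print(nm,((Q.max(0)+Q.min(0))/2).round(4),np.ptp(Q,0).round(4),Q[:,2].max().round(4))
E
```

```text
bell [0.62624697 0.05635885 0.0509285 ]
c1 [0.4438 0.2403 0.0478] [0.0585 0.0629 0.0149] 0.0552
c2 [ 0.4297 -0.2448  0.048 ] [0.0583 0.0601 0.0159] 0.0559
t1 [0.4476 0.1644 0.019 ] [0.038  0.0373 0.0109] 0.0244
t2 [0.4491 0.1047 0.0183] [0.0365 0.0366 0.0096] 0.0231
mb [ 0.4317 -0.1397  0.0279] [0.0645 0.1112 0.0125] 0.0342
```

View pics/t3a.png

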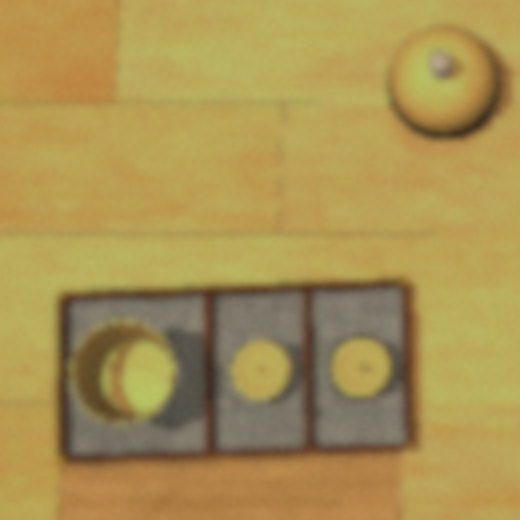

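View pics/t3b.png

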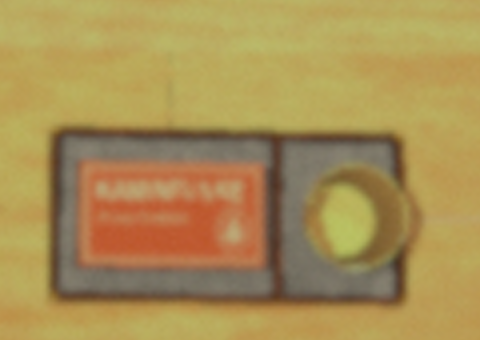

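```bash
python3 -c "
from station import ctrl
print(ctrl.hand_in())"
```

```text
the job is handed in; nothing more can be done
None
```

Both gift kits are made up and the job is handed in, after about 27 s of robot time. I filled them in the order you gave: cup and two tea lights into the three-compartment tray, then the matchbox and the other cup into the two-compartment tray.

**Last checks:** After I moved the arm clear, the top and side views showed every item in its own compartment. The items are upright or flat, the label is up, and each measured centre is within about 2 mm of its target. The top-camera depth put the bell at (0.626, 0.056), against (0.625, 0.057) at the start, so it did not move. The highest wrist force I saw was about 23 N, briefly, as the matchbox touched the felt.

**What disagreed:** In the side camera, the open fingertips showed about 29 mm above the reported TCP, though by the tool description they should have been about 9 mm below it. I set the grasp heights from the camera image and from felt contact instead, and both cameras confirmed the results. Cloud heights in the top-camera depth also read a few mm high, both before and after the moves.

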